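# Set out the stacked dye tubs in their spill saucers

## Task

The four dye tubs for the practical have come as two stacks. Take the stacks apart and stand every tub upright in the middle of the spill saucer of its own lid's colour. Set the tubs down without dropping or tipping them, and leave the tube rack and the reagent bottle where they stand.

Things in the scene. Friction and masses are not known exactly. Their poses are not given: they have to be found in the camera images.
- tub_red: Sealed plastic dye tub, white with a red ribbed lid and a red band: a plain upright cylinder 60 mm in diameter and 50 mm high, about 220 g. It stands on the bench, with one of the two small tubs (yellow or violet, either one) on its flat lid, so only a 9 mm ring of its lid shows from above. Origin: centre of its underside; z is its axis, up. Safe to grip across its diameter from above.
- tub_teal: Sealed plastic dye tub, white with a teal ribbed lid and a teal band: a plain upright cylinder 60 mm in diameter and 50 mm high, about 220 g. It stands on the bench, with one of the two small tubs (yellow or violet, either one) on its flat lid, so only a 9 mm ring of its lid shows from above. Origin: centre of its underside; z is its axis, up. Safe to grip across its diameter from above.
- tub_yellow: Sealed plastic dye tub, white with a yellow ribbed lid and a yellow band: a plain upright cylinder 42 mm in diameter and 46 mm high, about 100 g. It stands centred on the flat lid of one of the two large tubs (red or teal, either one). Origin: centre of its underside; z is its axis, up. Safe to grip across its diameter from above.
- tub_violet: Sealed plastic dye tub, white with a violet ribbed lid and a violet band: a plain upright cylinder 42 mm in diameter and 46 mm high, about 100 g. It stands centred on the flat lid of one of the two large tubs (red or teal, either one). Origin: centre of its underside; z is its axis, up. Safe to grip across its diameter from above.
- saucer_red: Round shallow red spill saucer fixed to the bench: 98 mm across, floor 4 mm thick and 86 mm across inside, the rim's top 10 mm above the bench. It starts empty. Origin: centre of its underside, on the bench; z up.
- saucer_teal: Round shallow teal spill saucer fixed to the bench: 98 mm across, floor 4 mm thick and 86 mm across inside, the rim's top 10 mm above the bench. It starts empty. Origin: centre of its underside, on the bench; z up.
- saucer_yellow: Round shallow yellow spill saucer fixed to the bench: 98 mm across, floor 4 mm thick and 86 mm across inside, the rim's top 10 mm above the bench. It starts empty. Origin: centre of its underside, on the bench; z up.
- saucer_violet: Round shallow violet spill saucer fixed to the bench: 98 mm across, floor 4 mm thick and 86 mm across inside, the rim's top 10 mm above the bench. It starts empty. Origin: centre of its underside, on the bench; z up.
- tube_rack: Bystander, loose: white test-tube rack 170 x 70 mm (along its x and y) with ten amber, black-capped tubes, 150 mm high in all. Origin: centre of its underside.
- reagent_bottle: Bystander, loose: amber bottle with a white cap, 70 mm in diameter and 140 mm high. Origin: centre of its underside.
Things that resemble listed ones, but are neither listed nor needed, are in the scene too. Several things look just like the tub_red: the one meant starts farthest to the robot's left. Of the things that look like the tub_violet, the larger one is meant.

How it is judged:
By the outcome, as a careful person would: the job done as asked, in the order asked, and still so for the second after the job is handed in, with the robot touching nothing.
It also fails if it takes over 106 s, if anything falls off the work surface, if the arm or the gripper's body presses on something with over 40 N, if the wrist force passes 120 N, or if a joint passes its speed limit or range.

## Robot

A 6-joint arm with a two-finger parallel gripper is mounted at the origin on the work surface. World frame = base frame: x ahead of the robot, y to its left, z up, the work surface at z = 0. Lengths are in m, angles in rad, forces in N, time in s.
With the tool pointing down it reaches from about 0.35 to 1 m from the base axis. Payload 7.1 kg.
Tool frame: the origin (TCP) lies between the finger pads; the fingertips stand 22 mm ahead of it and the grasp point (between the pads) lies 3 mm ahead of it; x points along the fingers, y is the direction in which the jaws open and shut, and the axes are right-handed (so a half turn about x gives the same grasp; the last joint's range is limited). The gripper opens to 85 mm and grips with 20 to 120 N. Pads are 22 mm wide; open, the fingers measure 114 mm over their backs; the gripper's body (76 mm by 85 mm) begins 54 mm behind the grasp point. The pads swing forward as they close: fully open they stand 13 mm farther back than shut.
Start: joints at [1.174, 0.423, 1.63, -0, 1.089, -0.019], TCP at [0.231, 0.581, 0.253] pointing down, gripper open.
Joint ranges: [-3, 3], [-0.9, 2.11], [0.09, 2.58], [-1.31, 4.45], [0.11, 2.69], [-2.54, 2.54]. Speed limits (rad/s): [2.39, 2.39, 3.01, 3.14, 3.14, 3.14].

## Interface

Orientations are given as a rotation vector (axis times angle).
In Python, from rig import manip gives the robot as it stands. The module is installed in compiled form; this text tells all that it offers. Calls block until the motion is done:
- manip.move_to(position, orientation): joint-space move of the TCP to a pose.
- manip.servo_line(position, orientation=None, rate=0.15): straight line of the TCP; orientation=None keeps the orientation; rate is the mean speed in m/s.
- manip.set_joints(angles): joint-space move.
- manip.command_gripper(opening, f_grip=None): finger opening in m; f_grip is the grip in N (None keeps the last); returns when the fingers have stopped.
- manip.hold(seconds).
- manip.solve_ik(position, orientation): joint angles nearest the present ones, or None.
- manip.camera(name): name is "side" or "top"; returns a dict with "image" (384x512x3 uint8, red, green, blue), "fx", "fy", "cx", "cy" (pixels), "k1" (the pictures are not rectified: a ray, as slopes to the right and down, at radius r is drawn at 1 + k1 r^2 times it, then the intrinsics apply), "cam_to_world" (4x4, takes a point from camera to world coordinates). Camera axes: x right, y down, z forward; pixel columns grow to the right and rows downward; lengths in m; the calibration is good to about 2 mm. A picture is of the moment at which its call begins. There is no depth.
A pose or a line that the arm cannot do raises manip.IKError and nothing moves.
- manip.sign_off(): hands the job in, once; it reports no verdict.
Readings, each from a call of its own:
- manip.get_time(): time.
- manip.get_joint_positions(): joint angles.
- manip.get_joint_vel(): joint speeds.
- manip.get_tau(): joint torques, N m.
- manip.get_position(): TCP position.
- manip.get_ee_rot(): TCP orientation.
- manip.get_contact_force(): force on the tool from outside, world axes, zero at the start.
- manip.get_torque(): the same for the moment, N m.
- manip.get_width(): finger opening in m.
Only numpy, scipy, OpenCV 4.12 (cv2) and the standard library are available. Lean on these libraries where they do the work, as an engineer would, in place of code of your own. Each camera call takes 0.05 s, during which the arm holds its last target.

## Working session

There is one attempt and no reset: what is moved stays moved. The work goes in short steps, each a Python script; the robot and the scene stay as the last script left them, time stands still between calls to the robot, and variables do not carry over. Pictures are saved under pics/ and viewed, and the job is handed in when it is done.

```bash
mkdir -p pics; python3 - <<'E'
from rig import manip
import cv2,pickle
for n in("top","side"):
    c=manip.camera(n);pickle.dump(c,open(n+"0.pkl","wb"))
    cv2.imwrite(f"pics/{n}0.png",cv2.resize(c["image"][:,:,::-1],(800,600),interpolation=cv2.INTER_CUBIC))
    print(n,{k:c[k] for k in c if k!="image"})
print(manip.get_time(),manip.get_ee_rot(),manip.get_width())
E
```

```text
top {'fx': 350.78782337726045, 'fy': 350.78782337726045, 'cx': 254.3657714623895, 'cy': 192.50841325221845, 'k1': -0.040666095160378925, 'cam_to_world': array([[-0.15539086, -0.96318801,  0.21936849,  0.38310813],
       [-0.98783736,  0.15276088, -0.02900802,  0.0193544 ],
       [-0.00557075, -0.22120797, -0.97521075,  1.02049758],
       [ 0.        ,  0.        ,  0.        ,  1.        ]])}
side {'fx': 374.44433730167066, 'fy': 374.44433730167066, 'cx': 254.4332944390941, 'cy': 189.0906136855683, 'k1': 0.01574202053346572, 'cam_to_world': array([[ 0.95032377, -0.18807677,  0.24801586,  0.33531998],
       [-0.31080461, -0.530141  ,  0.78889227, -0.85486683],
       [-0.01688893, -0.82678755, -0.56226072,  0.66993212],
       [ 0.        ,  0.        ,  0.        ,  1.        ]])}
0.1 [ 0.29528818  1.55070583 -0.29756046] 0.08518188209305043
```

View pics/top0.png

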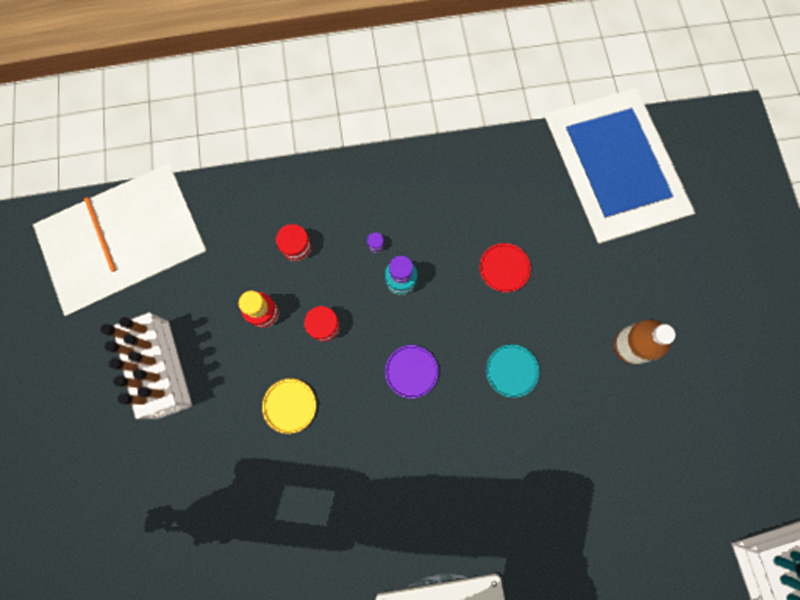

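View pics/side0.png

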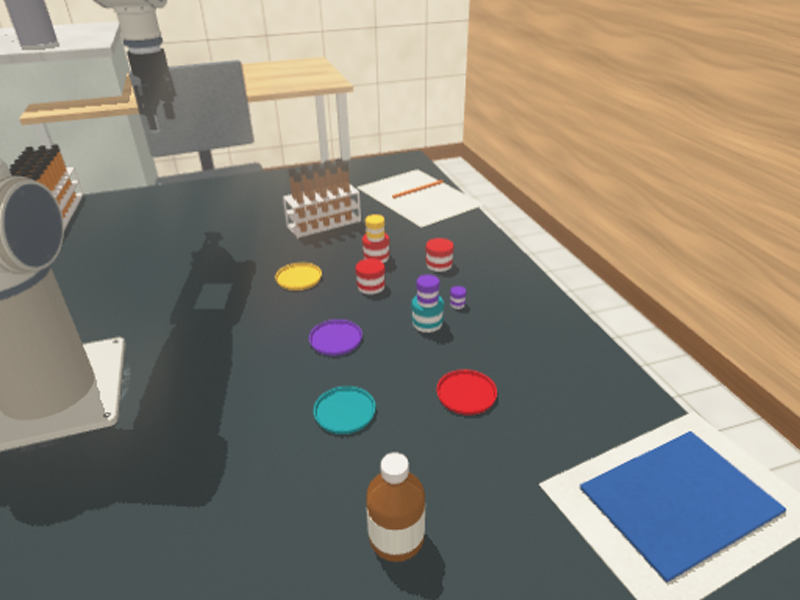

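```bash
cat > vis.py <<'E'
import numpy as np,cv2
def ray(c,uv):
    d=c.get("k1");K=np.array([[c["fx"],0,c["cx"]],[0,c["fy"],c["cy"]],[0,0,1]])
    p=cv2.undistortPointsIter(np.array(uv,float).reshape(-1,1,2),K,np.array([d,0,0,0,0.]),None,None,(3,50,1e-10))[:,0]
    T=c["cam_to_world"];return T[:3,3],np.c_[p,np.ones(len(p))]@T[:3,:3].T
def onplane(c,uv,z):
    o,d=ray(c,uv);return o+d*((z-o[2])/d[:,2])[:,None]
HUE=dict(red=[(0,6),(172,180)],yellow=[(20,35)],teal=[(83,97)],violet=[(125,145)])
def comps(c,col,amin=12):
    h=cv2.cvtColor(c["image"],cv2.COLOR_RGB2HSV);m=np.zeros(h.shape[:2],np.uint8)
    for a,b in HUE[col]: m|=cv2.inRange(h,(a,110,70),(b,255,255))
    n,l,s,ce=cv2.connectedComponentsWithStats(m,connectivity=4)
    return [(s[i],ce[i],l==i) for i in range(1,n) if s[i,4]>=amin]
def circ(c,mask,z):
    """outer contour -> plane z -> enclosing circle"""
    ct=max(cv2.findContours(mask.astype(np.uint8),cv2.RETR_EXTERNAL,cv2.CHAIN_APPROX_NONE)[0],key=len)
    P=onplane(c,ct[:,0].astype(float),z)[:,:2]
    (x,y),r=cv2.minEnclosingCircle((P*1000).astype(np.float32))
    A=np.c_[2*P,np.ones(len(P))];s=np.linalg.lstsq(A,(P**2).sum(1),rcond=None)[0]
    return np.array([x,y,r]),np.array([s[0],s[1],(s[2]+s[0]**2+s[1]**2)**.5])*1000
E
python3 - <<'E'
import pickle,cv2,numpy as np
from vis import *
for n in("top","side"):
    c=pickle.load(open(n+"0.pkl","rb"))
    for col in HUE:
        for s,ce,m in comps(c,col):
            big=s[4]>650
            z=.01 if big else .05
            e,f=circ(c,m,z)
            print(n,col,s,ce.round(1),"z",z,"enc",e.round(0),"fit",f.round(1))
t=cv2.imread("pics/top0.png")
i=pickle.load(open("top0.pkl","rb"))["image"][:,:,::-1]
a=cv2.resize(i[140:230,145:295],(800,480),interpolation=cv2.INTER_NEAREST);cv2.imwrite("pics/ctop.png",a)
i=pickle.load(open("side0.pkl","rb"))["image"][:,:,::-1]
a=cv2.resize(i[130:220,190:310],(800,600),interpolation=cv2.INTER_NEAREST);cv2.imwrite("pics/cside.png",a)
E
```

```text
top red [176 143  23  24 391] [187. 154.] z 0.05 enc [744. 168.  37.] fit [745.  166.2  33.2]
top red [307 155  33  32 839] [322.9 170.8] z 0.01 enc [ 645. -224.   50.] fit [ 644.8 -224.2   48.7]
top red [154 187  24  23 199] [168.6 200.5] z 0.05 enc [623. 241.  34.] fit [623.6 240.   27.5]
top red [195 196  22  23 402] [205.5 206.6] z 0.05 enc [582. 133.  34.] fit [582.7 132.6  31. ]
top yellow [152 186  19  17 229] [161.1 194. ] z 0.05 enc [637. 254.  28.] fit [638.5 253.   24.1]
top yellow [168 242  35  36 985] [184.6 259.5] z 0.01 enc [449. 215.  51.] fit [449.  215.6  48.8]
top teal [246 170  21  16 146] [255.8 179.6] z 0.05 enc [647. -22.  32.] fit [649.2 -22.4  26.6]
top teal [311 220  35  35 945] [327.7 237. ] z 0.01 enc [ 449. -199.   50.] fit [ 448.4 -198.6   48.6]
top teal [496 357  13   9  39] [502.1 361.1] z 0.05 enc [  52. -581.   18.] fit [  50.9 -579.5   11.7]
top teal [500 371  12   7  31] [505.9 373.5] z 0.05 enc [  19. -581.   16.] fit [  16.7 -580.3   10.8]
top violet [235 149  11  12 100] [239.8 154. ] z 0.05 enc [720.  16.  18.] fit [721.2  14.5  15.7]
top viole
[... 1076 characters left out ...]

side teal [263 189  21  14 142] [273.1 196.7] z 0.05 enc [652. -30.  36.] fit [650.9 -30.7  28. ]
side teal [265 204  18   6  40] [273.2 207.3] z 0.05 enc [634. -77.  24.] fit [634.9 -72.8  21.4]
side teal [200 247  41  31 979] [220.  261.9] z 0.01 enc [ 448. -199.   52.] fit [ 449.6 -199.    49.7]
side violet [267 176  14  11 139] [273.5 181. ] z 0.05 enc [676.  38.  31.] fit [676.9  37.6  26.4]
side violet [288 183  10   8  66] [292.8 186.5] z 0.05 enc [719. -10.  20.] fit [720.1  -9.8  17. ]
side violet [267 189  13   5  30] [273.1 191.6] z 0.05 enc [659.  -8.  18.] fit [658.8  -8.1  14.3]
side violet [198 204  34  24 611] [214.4 215.5] z 0.05 enc [471. -67.  50.] fit [469.2 -67.1  46.1]
```

View pics/ctop.png

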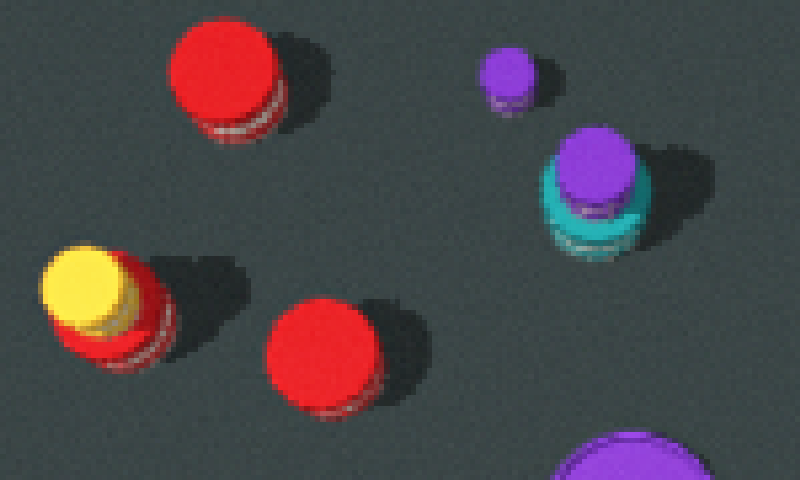

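View pics/cside.png

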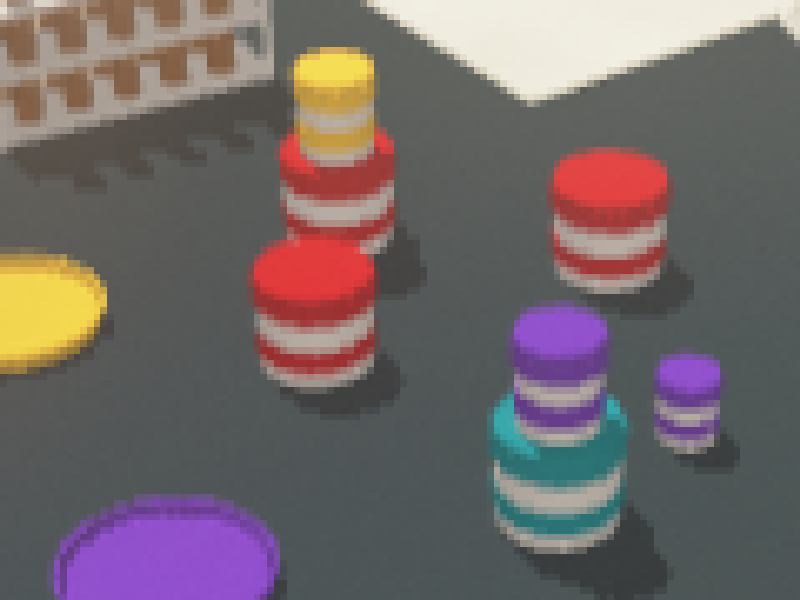

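```bash
cat >> vis.py <<'E'
def face(c,col,near,z,vmin=None):
    """fit circle to the bright top face of the lid of colour col near pixel"""
    best=min((q for q in comps(c,col) ),key=lambda q:np.hypot(*(q[1]-near)))
    V=c["image"].max(2);m=best[2];t=V[m].astype(float)
    th=vmin or .9*np.percentile(t,85)
    mm=(m&(V>th)).astype(np.uint8)
    e,f=circ(c,mm,z);ys,xs=np.nonzero(mm)
    cen=onplane(c,[[xs.mean(),ys.mean()]],z)[0,:2]*1000
    return e,f,cen,mm.sum()
E
python3 - <<'E'
import pickle
from vis import *
np.set_printoptions(suppress=True,precision=1)
c=pickle.load(open("top0.pkl","rb"))
print("yel",face(c,"yellow",(161,194),.096));print("vio",face(c,"violet",(256,171),.096))
print("dec",face(c,"red",(187,154),.05),face(c,"red",(205,206),.05))
s=pickle.load(open("side0.pkl","rb"))
print("syel",face(s,"yellow",(239,141),.096));print("svio",face(s,"violet",(273,181),.096))
for col,a,b in (("yellow",(184,259),(190,176)),("violet",(263,237),(214,215)),("red",(323,171),(298,250)),("teal",(328,237),(220,262))):
    for cc,p in((c,a),(s,b)):
        m=min(comps(cc,col),key=lambda q:np.hypot(*(q[1]-p)))[2]
        print(col,*circ(cc,m,.01))
k=lambda p:np.array(p)*512/800
print("rack pts z=.15",onplane(c,[k((110,330)),k((125,398)),k((150,320)),k((180,385))],.15)*1000)
print("bottle",onplane(c,[k((664,335))],.14)*1000)
from rig import manip
from scipy.spatial.transform import Rotation as R
def ori(a):
    x=np.array([0,0,-1.]);y=np.array([np.cos(a),np.sin(a),0]);return R.from_matrix(np.c_[x,y,np.cross(x,y)]).as_rotvec()
print(R.from_rotvec(manip.get_ee_rot()).as_matrix())
for p in((.63,.247),(.655,-.024),(.449,.215),(.476,-.015),(.645,-.224),(.449,-.199)):
    for dz in(.04,.25):
        for da in (np.pi/2,-np.pi/2):
            j=manip.solve_ik([*p,dz],ori(np.arctan2(p[1],p[0])+da)); print(p,dz,da,None if j is None else np.round(j,2))
E
```

```text
yel (array([628.6, 245.5,  20.9]), array([629.4, 245.5,  19.1]), array([629.3, 245.4]), np.uint64(171))
vio (array([651.6, -22.5,  19.4]), array([652. , -22.8,  18. ]), array([651.9, -22.8]), np.uint64(149))
dec (array([751.1, 169. ,  28.3]), array([751.1, 168.9,  26.9]), array([750.9, 168.9]), np.uint64(278)) (array([585.6, 134.8,  28.2]), array([585.7, 134.8,  27. ]), array([585.5, 134.8]), np.uint64(310))
syel (array([631.8, 247.7,  19.7]), array([632. , 247.9,  17.3]), array([631.9, 247.6]), np.uint64(50))
svio (array([654.5, -21.3,  18.6]), array([654.9, -20.5,  16.5]), array([654.8, -20.8]), np.uint64(73))
yellow [449.1 215.2  50.6] [449.  215.6  48.8]
yellow [449.9 216.   55.4] [451.  215.7  50.8]
violet [476.2 -14.8  49.8] [476.3 -15.   48.2]
violet [479.2 -16.1  53.1] [477.8 -16.2  49.1]
red [ 645.1 -224.3   50.3] [ 644.8 -224.2   48.7]
red [ 645.6 -224.7   53.2] [ 645.9 -224.8   50. ]
teal [ 448.5 -198.7   50. ] [ 448.4 -198.6   48.6]
teal [ 448.5 -198.8   52.4] [ 449.6 -199.    49.7]
rack pts z=.15 [[604.1 464.6 150. ]
 [490.4 445.3 150. ]
 [610.5 397.7 150. ]
 [497.5 356.
[... 1112 characters left out ...]
707963267948966 [-0.1  0.2  1.9 -0.   1.  -1.6]
(0.476, -0.015) 0.25 -1.5707963267948966 [-0.1  0.2  1.9  0.   1.   1.6]
(0.645, -0.224) 0.04 1.5707963267948966 [-0.3  0.8  1.6 -0.   0.8 -1.6]
(0.645, -0.224) 0.04 -1.5707963267948966 [-0.3  0.8  1.6 -0.   0.8  1.6]
(0.645, -0.224) 0.25 1.5707963267948966 [-0.3  0.5  1.5 -0.   1.1 -1.6]
(0.645, -0.224) 0.25 -1.5707963267948966 [-0.3  0.5  1.5 -0.   1.1  1.6]
(0.449, -0.199) 0.04 1.5707963267948966 [-0.4  0.6  2.  -0.   0.5 -1.6]
(0.449, -0.199) 0.04 -1.5707963267948966 [-0.4  0.6  2.  -0.   0.5  1.6]
(0.449, -0.199) 0.25 1.5707963267948966 [-0.4  0.2  1.9 -0.   1.  -1.6]
(0.449, -0.199) 0.25 -1.5707963267948966 [-0.4  0.2  1.9 -0.   1.   1.6]
```

```bash
cat > act.py <<'E'
import numpy as np,cv2,pickle
from rig import manip
from scipy.spatial.transform import Rotation as R
def ori(a):
    x=np.array([0,0,-1.]);y=np.array([np.cos(a),np.sin(a),0]);return R.from_matrix(np.c_[x,y,np.cross(x,y)]).as_rotvec()
HI=.24
def st(m):print(m,"t%.1f"%manip.get_time(),"p",np.round(manip.get_position(),4),"F",np.round(manip.get_contact_force(),1),"w%.4f"%manip.get_width(),flush=True)
def pick(p,base,h,a,f=40,hi=HI,openw=.085):
    manip.move_to([*p,hi],ori(a)); manip.command_gripper(openw)
    z=base+h+.003
    manip.servo_line([*p,z+.03],rate=.15); manip.servo_line([*p,z],rate=.06);st("at")
    manip.command_gripper(0,f_grip=f);st("grip")
    manip.servo_line([*p,z+.02],rate=.06);manip.servo_line([*p,hi],rate=.2);st("lift")
def place(p,h,a,base=.004,openw=.075,hi=HI):
    manip.move_to([*p,hi],ori(a));z=base+h+.003
    manip.servo_line([*p,z+.02],rate=.15);manip.servo_line([*p,z+.003],rate=.04);manip.hold(.2)
    f0=manip.get_contact_force()[2];st("above")
    for d in np.arange(.002,-.0031,-.001):
        manip.servo_line([*p,z+d],rate=.02)
        if manip.get_contact_force()[2]-f0>2:break
    st("down d=%.3f"%d)
    manip.command_gripper(openw);manip.hold(.2)
    manip.servo_line([*p,z+.05],rate=.08);manip.servo_line([*p,hi],rate=.25);st("rel")
def snap(tag):
    for n in("top","side"):
        c=manip.camera(n);pickle.dump(c,open(n+tag+".pkl","wb"))
        cv2.imwrite(f"pics/{n}{tag}.png",cv2.resize(c["image"][:,:,::-1],(800,600),interpolation=cv2.INTER_CUBIC))
E
python3 - <<'E'
from act import *
p=np.array([.6306,.2466]);q=np.array([.4495,.2156])
st("0");pick(p,.05,.033,np.arctan2(p[1],p[0]),f=30)
snap("1")
E
```

```text
0 t0.1 p [0.2303 0.5805 0.2526] F [ 1.2  0.2 -0.2] w0.0852
at t3.8 p [0.6306 0.2466 0.0857] F [ 0.  -0.2  0.2] w0.0849
grip t4.3 p [0.6306 0.2466 0.0865] F [-0.5 -0.3  3.7] w0.0410
lift t5.6 p [0.6298 0.2463 0.2386] F [-0.1 -1.5 -1.8] w0.0411
```

View pics/side1.png

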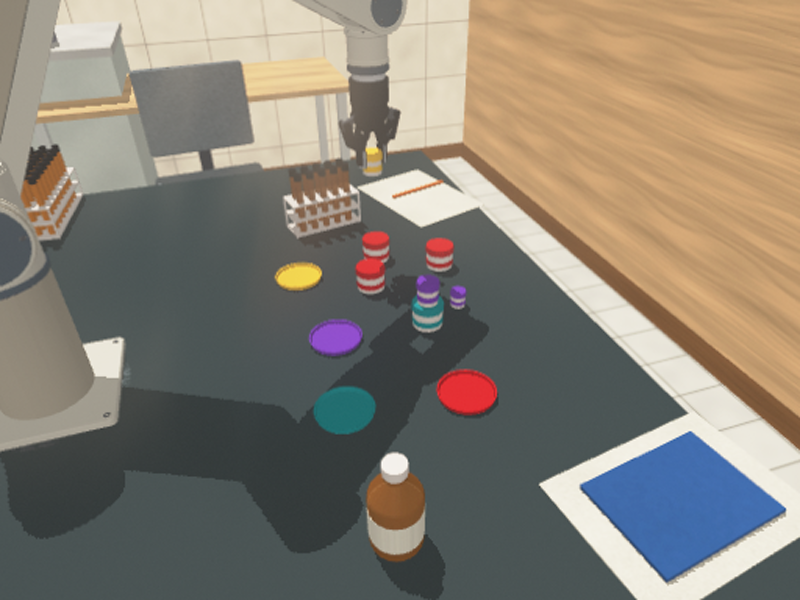

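The side view shows the yellow tub hanging straight in the gripper at about (373,160), with the red tub still standing at (376,247). Next I place yellow, then move violet.

```bash
python3 - <<'E'
from act import *
q=np.array([.4495,.2156]);place(q,.033,np.arctan2(q[1],q[0]))
p=np.array([.6534,-.0217]);pick(p,.05,.033,np.deg2rad(-62),f=30)
q=np.array([.4770,-.0154]);place(q,.033,np.arctan2(q[1],q[0]))
# park aside for view
manip.move_to([.45,-.1,.30],ori(0)); manip.set_joints([-1.2,.2,1.9,0,1.0,0])
st("park");snap("2")
E
```

```text
above t8.6 p [0.4496 0.2157 0.0431] F [ 0.1 -0.5 -1.4] w0.0413
down d=0.000 t9.3 p [0.4496 0.2156 0.0404] F [-1.8 -0.4  5. ] w0.0413
rel t11.5 p [0.4487 0.2153 0.2388] F [0.1 0.1 0. ] w0.0752
at t14.6 p [ 0.6533 -0.0217  0.0857] F [-0.   0.7  0.8] w0.0849
grip t15.0 p [ 0.6538 -0.0218  0.0865] F [-0.1  0.2  3.1] w0.0416
lift t16.3 p [ 0.6525 -0.0217  0.2387] F [-0.7 -0.3 -0.4] w0.0413
above t19.4 p [ 0.4771 -0.0154  0.0431] F [ 0.9 -0.3 -0.5] w0.0412
down d=0.000 t20.2 p [ 0.4771 -0.0154  0.0404] F [-1.9  0.2  5.7] w0.0414
rel t22.4 p [ 0.4762 -0.0154  0.2388] F [ 0.   0.1 -0.1] w0.0751
park t24.5 p [ 0.1942 -0.464   0.2737] F [-0.9 -0.6 -1. ] w0.0749
```

View pics/side2.png

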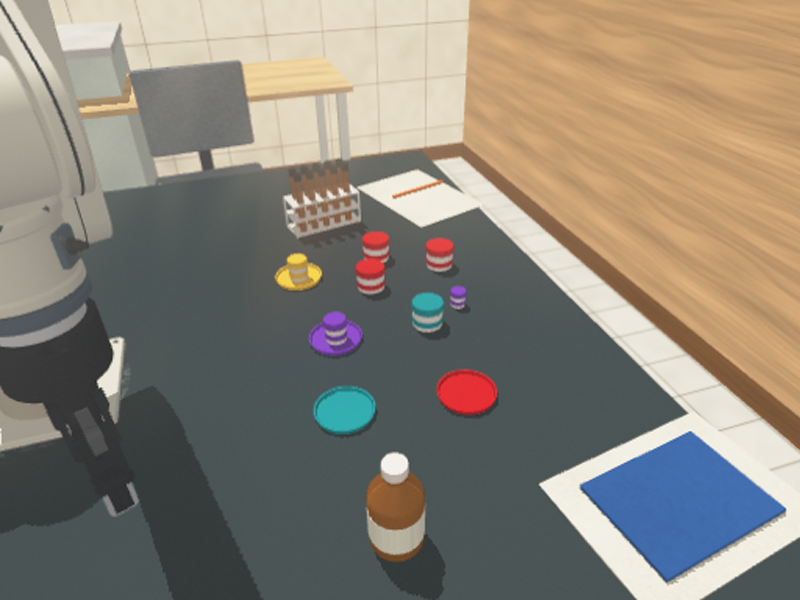

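View pics/top2.png

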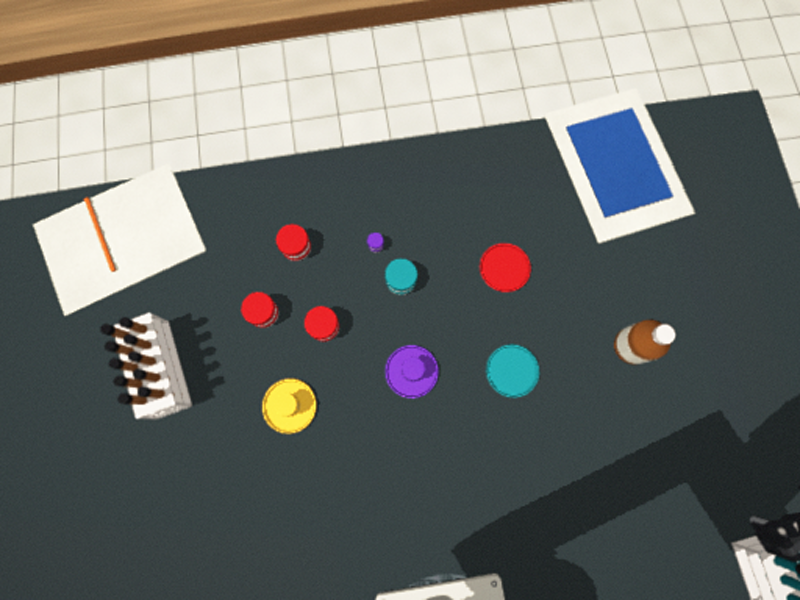

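Both small tubs stand upright in their saucers, yellow at (290,402) and violet at (413,368) in the top view. The red tub at (259,308) and the teal tub at (401,276) are now bare. I'll measure those two next.

```bash
python3 - <<'E'
import pickle
from vis import *
np.set_printoptions(suppress=True,precision=1)
c=pickle.load(open("top2.pkl","rb"));s=pickle.load(open("side2.pkl","rb"))
print("red",face(c,"red",(166,197),.05));print("teal",face(c,"teal",(257,176),.05))
print("sred",face(s,"red",(240,156),.05));print("steal",face(s,"teal",(273,195),.05))
E
```

```text
red (array([629.8, 245.8,  28.4]), array([629.6, 245.7,  26.9]), array([629.5, 245.7]), np.uint64(300))
teal (array([651.2, -22.1,  28.7]), array([651.9, -22.6,  26.7]), array([651.8, -22.6]), np.uint64(288))
sred (array([632.3, 247.9,  27.8]), array([632.6, 248. ,  24.5]), array([632.3, 247.7]), np.uint64(95))
steal (array([654.6, -21.6,  27.8]), array([654.8, -20.9,  25.5]), array([654.7, -21.4]), np.uint64(162))
```

```bash
python3 - <<'E'
from act import *
manip.move_to([.45,-.1,.30],ori(0))
p=np.array([.6532,-.0218]);pick(p,0,.036,np.deg2rad(-62),f=40)
q=np.array([.4488,-.1988]);place(q,.036,np.arctan2(q[1],q[0]),openw=.08)
p=np.array([.6308,.2467]);pick(p,0,.036,np.arctan2(p[1],p[0]),f=40)
q=np.array([.6453,-.2245]);place(q,.036,np.arctan2(q[1],q[0]),openw=.08)
manip.move_to([.45,-.1,.30],ori(0)); manip.set_joints([-1.2,.2,1.9,0,1.0,0])
st("park");snap("3")
E
```

```text
at t29.6 p [ 0.6531 -0.0218  0.0386] F [-0.3  0.5  0.1] w0.0851
grip t30.0 p [ 0.6537 -0.0219  0.0397] F [ 0.6 -0.5  4.3] w0.0589
lift t31.5 p [ 0.6523 -0.0217  0.2385] F [ 0.2  0.  -3.8] w0.0589
above t34.7 p [ 0.4489 -0.1988  0.0461] F [ 0.  -0.5 -3.5] w0.0593
down d=0.000 t35.4 p [ 0.4489 -0.1989  0.0436] F [-1.9  1.4  6.6] w0.0593
rel t37.5 p [ 0.448  -0.1984  0.2388] F [-0.1 -0.4 -1. ] w0.0799
at t41.4 p [0.6307 0.2467 0.0387] F [-0.7  0.4 -0.4] w0.0849
grip t41.8 p [0.631  0.2468 0.0397] F [-0.7  0.2  4.5] w0.0589
lift t43.3 p [0.6299 0.2464 0.2385] F [-0.4  0.2 -4.2] w0.0590
above t47.1 p [ 0.6455 -0.2246  0.0462] F [ 0.9 -0.3 -3.2] w0.0590
down d=0.000 t47.9 p [ 0.6454 -0.2245  0.0437] F [-2.   0.4  3.5] w0.0588
rel t49.9 p [ 0.6444 -0.2242  0.2384] F [-0.5  1.6 -1.1] w0.0801
park t52.5 p [ 0.194  -0.4642  0.2738] F [-0.5  0.4  0.2] w0.0801
```

View pics/side3.png

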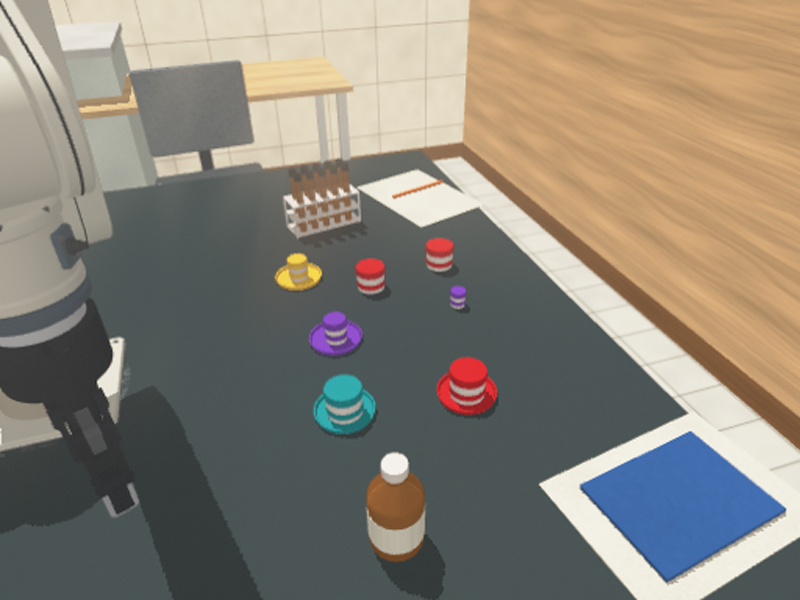

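View pics/top3.png

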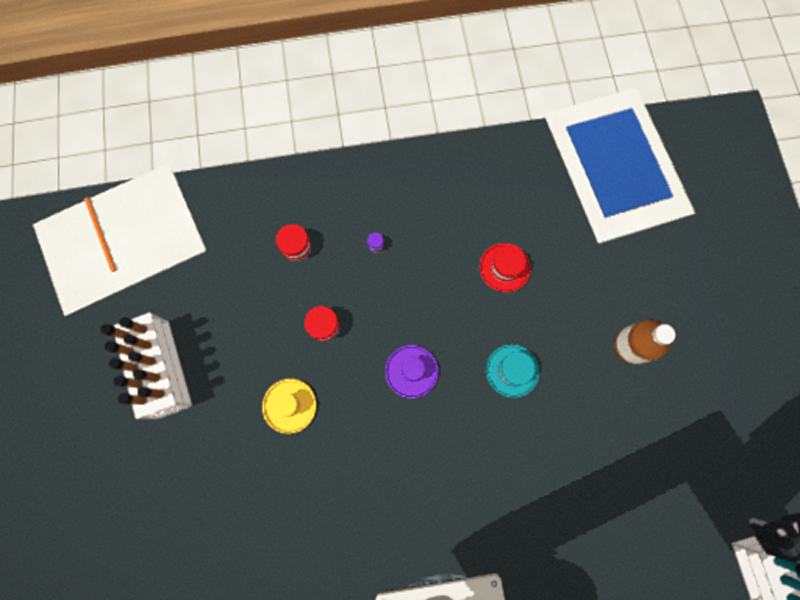

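All four tubs stand upright, each in a saucer of its own colour. The rack and the bottle look unmoved. One closer look at the centring before I hand in.

```bash
python3 - <<'E'
import pickle
from vis import *
np.set_printoptions(suppress=True,precision=1)
c=pickle.load(open("top3.pkl","rb"));s=pickle.load(open("side3.pkl","rb"))
# image column/row of white wall band in side view -> cast to the vertical centre plane: lateral offset from saucer centre
for col,q,rad in (("yellow",(.4495,.2156),.021),("violet",(.477,-.0154),.021),("red",(.6453,-.2245),.03),("teal",(.4488,-.1988),.03)):
    for n,cc in(("top",c),("side",s)):
        T=np.linalg.inv(cc["cam_to_world"]);K=np.array([[cc["fx"],0,cc["cx"]],[0,cc["fy"],cc["cy"]],[0,0,1]])
        h=cv2.cvtColor(cc["image"],cv2.COLOR_RGB2HSV)
        u=cv2.projectPoints(np.array([[*q,.02],[*q,.054]]),cv2.Rodrigues(T[:3,:3])[0],T[:3,3],K,np.array([cc["k1"],0,0,0,0]))[0][:,0]
        m=((h[:,:,1]<90)&(h[:,:,2]>90)).astype(np.uint8)
        Y,X=np.indices(m.shape);m[np.hypot(X-u[0,0],Y-u[0,1])>22]=0
        ys,xs=np.nonzero(m)
        print(col,n,"axis proj",u.ravel(),"white px",len(xs),"cols",xs.min() if len(xs) else None,xs.max() if len(xs) else None,"mid",(xs.min()+xs.max())/2 if len(xs) else None)
def crop(i,x,y,w=40,hh=30):return cv2.resize(i[y-hh//2:y+hh//2,x-w//2:x+w//2,::-1],(400,300),interpolation=cv2.INTER_NEAREST)
P=[(186,258),(264,236),(323,171),(328,237)];Q=[(191,174),(214,213),(299,247),(220,260)]
a=cv2.vconcat([cv2.hconcat([crop(c["image"],*P[0]),crop(c["image"],*P[1])]),cv2.hconcat([crop(c["image"],*P[2],50,38),crop(c["image"],*P[3],50,38)])])
cv2.imwrite("pics/fin.png",a)
E
```

```text
yellow top axis proj [183.8 259.  181.3 258.6] white px 17 cols 167 193 mid 180.0
yellow side axis proj [189.9 173.5 188.7 164.6] white px 571 cols 168 210 mid 189.0
violet top axis proj [263.3 236.6 263.5 235.4] white px 21 cols 246 271 mid 258.5
violet side axis proj [213.8 212.2 212.9 202.6] white px 126 cols 196 231 mid 213.5
red top axis proj [323.6 169.5 325.8 166.1] white px 28 cols 306 329 mid 317.5
red side axis proj [298.2 246.9 298.8 236.6] white px 160 cols 279 318 mid 298.5
teal top axis proj [328.4 236.3 330.9 235.1] white px 2 cols 322 325 mid 323.5
teal side axis proj [219.4 258.3 218.5 247.9] white px 209 cols 199 240 mid 219.5
```

View pics/fin.png

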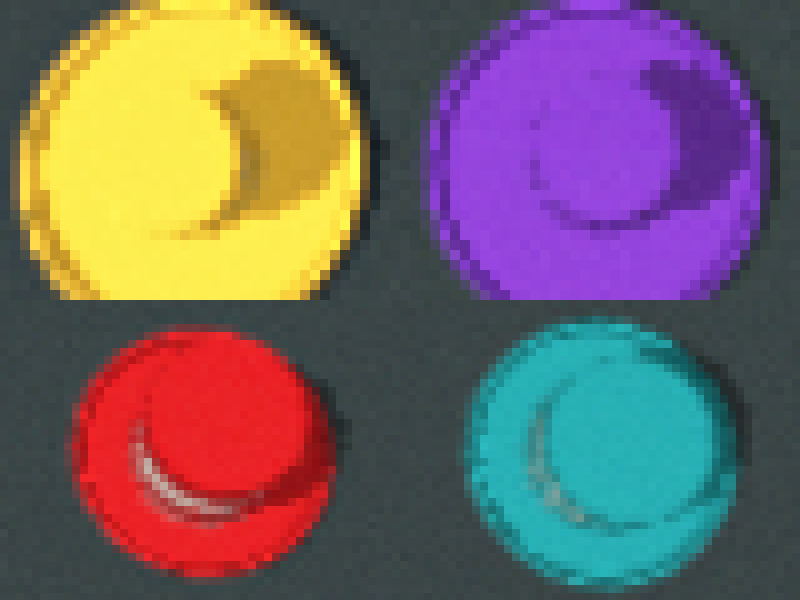

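```bash
python3 - <<'E'
from rig import manip
print(manip.get_time());manip.sign_off()
E
```

```text
52.6333
the job is handed in; nothing more can be done
```

I took both stacks apart and stood all four tubs in their own colour's saucers, then handed the job in at 52.6 s. I moved yellow and violet first, then teal and red, lowering each until light contact before letting go. Contact readings stayed under 7 N.

**Final pictures:** all four tubs are upright. The tube rack, the reagent bottle and the look-alike tubs appear where they started; I judged that by eye and did not measure it.

**Centring:** reading the lid positions from the enlarged top view, each tub sits within about 3 mm of its saucer's centre. My automatic check, which looked for the white bands, was no use: it also picked up saucer rims and image background. I used the lid positions instead. For yellow and violet those are rougher, because each lid blends into its saucer.

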